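Fill the cruet tray for the table

TASK

Gather the table seasonings into the wooden cruet tray, each standing upright on the floor of its own bay: counting from the raised end board, the salt shaker in the first bay, the slim black-lidded spice jar in the second, the slim red-lidded spice jar in the third, and the wooden pepper mill in the wide bay at the far end. Leave the three squat jars (red, grey and gold lids) standing where they are.

Things in the scene. Friction and masses are not known exactly. Their poses are not given: they have to be found in the camera images.
- tray: Loose pale wooden tray, 90 (x) by 296 (y) mm, 1.3 kg; origin at the underside, z up. A row of 4 bays along y; raised dark end board with hand slot, 8 mm thick, 93 high, at y=+145. Floor top at z=8; walls (6 mm) and dividers (4 mm) rise to z=32. Bays 78 wide in x, centred on x=0; centres from the end board: y=+109, +41, -27 (each 64 long in y), and -102 (wide bay, 78 long).
- salt_shaker: Salt shaker, clear body with grey contents, pale grey domed top with holes; 44 mm diameter up to 70 mm height, top part narrowing to 34 mm, 90 mm high in all, about 0.1 kg. Stands upright; origin at the centre of its underside, z up, round about z.
- spice_b: Slim glass spice jar with a black lid (green mark on top); 45 mm diameter, 105 mm high, lid the top 21 mm (45 mm diameter), about 0.11 kg. Stands upright; origin at the centre of its underside, z up, round about z.
- spice_a: Slim glass spice jar with a red lid; 45 mm diameter, 106 mm high, lid the top 21 mm (45 mm diameter), about 0.11 kg. Stands upright; origin at the centre of its underside, z up, round about z.
- pepper_mill: Wooden pepper mill with a small steel knob on top; 58 mm diameter at most, 125 mm high with the knob (12 mm wide, from 114 mm up); its head, from 91 to 114 mm height, is about 50 mm in diameter, and below it the fingers meet 50 to 58 mm, widest at the foot; about 0.18 kg. Stands upright; origin at the centre of its underside, z up, round about z.
- mustard_jar: Squat glass jar with a red lid, wider and lower than the red-lidded spice jar: 62 mm diameter, 85 mm high. Does not belong in the tray. Stands upright; origin at the centre of its underside, z up.
- honey_jar: Squat glass jar of amber spread with a grey lid: 65 mm diameter, 88 mm high. Does not belong in the tray. Stands upright; origin at the centre of its underside, z up.
- nut_jar: Squat glass jar of nuts with a gold lid: 67 mm diameter, 90 mm high. Does not belong in the tray. Stands upright; origin at the centre of its underside, z up.

How it is judged:
By the outcome, as a careful person would: the job done as asked, in the order asked, and still so for the second after the job is handed in, with the robot touching nothing.
It also fails if it takes over 109 s, if anything falls off the work surface, if the arm or the gripper's body presses on something with over 40 N, if the wrist force passes 120 N, or if a joint passes its speed limit or range.

ROBOT

A 6-joint arm with a two-finger parallel gripper is mounted at the origin on the work surface; the furniture and walls round the work are solid. World frame = base frame: x ahead of the robot, y to its left, z up, the work surface at z = 0. Lengths are in mm, angles in rad, forces in N, time in s.
With the tool pointing down it reaches from about 275 to 1000 mm from the base axis. Payload 8.4 kg.
Tool frame: the origin (TCP) lies at the very end of the fingers, on their centre line; the grasp point (between the pads) lies 19 mm behind it; z points along the fingers, y is the line along which they close (so a half turn about z gives the same grasp; the last joint's range is limited). The gripper opens to 85 mm and grips with 20 to 120 N. Pads are 22 mm wide; open, the fingers measure 114 mm over their backs; the gripper's body (76 mm by 85 mm) begins 54 mm behind the grasp point. The pads swing forward as they close: fully open they stand 13 mm farther back than shut.
Start: joints at [-1.14, 0.353, 1.633, -0, 1.155, -0.002], TCP at [262.133, -567.375, 202.981] pointing down, gripper open.
Joint ranges: [-2.63, 2.63], [-0.92, 2.1], [0.06, 2.66], [-1.3, 4.44], [0, 2.69], [-3.02, 3.02]. Speed limits (rad/s): [2.22, 2.22, 2.79, 3.14, 3.14, 3.14].

INTERFACE

Orientations are given as [roll, pitch, yaw] about the fixed x, y, z axes, in that order (R = Rz(yaw) Ry(pitch) Rx(roll)).
In Python, from rig import sensors, grab_frame, camera_params, order gives the robot as it stands. The module is installed in compiled form; this text tells all that it offers.
- The arm moves only by the tool move_arm, never from a script. Its argument "motion" is a list of rows, each a list of 7 numbers: the turn, a rotation vector about the tool's x, y, z in parts of the range, where 1.0 means 2 rad, then the shift along the tool's x, y, z in shares of 0.75 m (1.0 is 0.75 m), then the finger opening in m, from 0 to 0.0854. A call has 1 to 8 rows; each row is the pose to reach, as a shift and turn from the pose commanded when the call began, along the tool's axes at that moment; what a row does not reach only later rows make up. A row lasts 1/8 s, in which the tool goes at most 62.5 mm and 10.7 degrees, less where a joint would pass 70% of its speed; a pose out of reach is approached as far as the arm can. No shift or turn number may pass 1 either way. A call with a gripper value outside its range is refused whole. The fingers move at their own pace and stop on an object; "grip_force" is the grip in N (left out, the last holds). Time passes only in rows, so rows that repeat a pose let the fingers close. It gives the time, the measured TCP pose, the force, the opening and the grip force at its end, in the units of the state.
- sensors.sense(): the state, without advancing time (a new reading comes with each control period).
- grab_frame(name): name is "scene" or "side" or "wrist"; returns (picture, depth): 400x640x3 uint8, red, green, blue; 400x640 float32, mm along the optical axis (not along the pixel's ray), 0 where there is no reading.
- camera_params(name): a dict with "camera_matrix" (3x3 intrinsics, pixels), "world_from_camera" (4x4, takes a point from camera to world coordinates). Camera axes: x right, y down, z forward; pixel columns grow to the right and rows downward; lengths in mm; the calibration is good to about 2 mm. A picture is of the moment at which its call begins: read the wrist's pose just before it. camera_params takes no time and is no camera call; for the wrist camera it gives the pose at the moment of the call.
- order.sign_off(): hands the job in; it is judged then, once.
The state is a dict: "clock": time; "qpos": joint angles; "qvel": joint speeds; "joint_efforts": joint torques, N m; "eef_pos": TCP position; "tcp_rot": TCP orientation; "contact_force": force on the tool from outside, world axes, zero at the start; "wrist_torque": the same for the moment, N m; "opening": opening from 0.0 (shut) to 1.0 (fully open); "grasp_force": force on a finger pad.
Only numpy, scipy, OpenCV 4.12 (cv2) and the standard library are available. Lean on these libraries where they do the work, as an engineer would, in place of code of your own. Each camera call takes 0.05 s, during which the arm holds its last target. There are 200 camera calls.

## Working session

There is one attempt and no reset: what is moved stays moved. The work goes in short steps, Python scripts to look and compute and a tool call to move; the robot and the scene stay as the last step left them, time stands still between calls to the robot, and variables do not carry over. Pictures are saved under pics/ and viewed, at most 14 in all, crops included, and the job is handed in when it is done.

Besides the shell and the picture viewer there is one more tool, called after "Call:" as a command line: name --pt "numbers of a row" for each row, then --argument value for the rest. move_arm: Moves the arm, as the interface text tells. Its arguments: {"type":"object","properties":{"motion":{"type":"array","items":{"type":"array","items":{"type":"number"}}},"grip_force":{"type":"number"}},"required":["motion"]}

```bash
mkdir -p pics; cat > h.py <<'E'
import numpy as np, cv2
from rig import sensors, grab_frame, camera_params, order
from scipy.spatial.transform import Rotation as R
def cloud(name):
    p=camera_params(name); im,d=grab_frame(name); K=np.array(p["camera_matrix"]); T=np.array(p["world_from_camera"])
    v,u=np.mgrid[:d.shape[0],:d.shape[1]]
    P=np.stack([(u-K[0,2])*d/K[0,0],(v-K[1,2])*d/K[1,1],d],-1)@T[:3,:3].T+T[:3,3]
    P[d<=0]=np.nan
    return im,d,P
E
python3 - <<'E'
from h import *
s=sensors.sense(); print(s)
for n in ("scene","side"):
    im,d,P=cloud(n); cv2.imwrite(f"pics/{n}0.png",im[...,::-1]); np.savez(f"{n}0.npz",im=im,P=P)
    print(n,np.round(camera_params(n)["world_from_camera"],2).tolist())
E
```

```text
{'clock': 0.0, 'qpos': array([-1.14039386e+00,  3.53629378e-01,  1.63415620e+00, -2.03220970e-06,
        1.15517009e+00, -2.40474091e-03]), 'qvel': array([-0.00027153,  0.00015648, -0.00236083, -0.00106647, -0.00096352,
       -0.00102208]), 'joint_efforts': array([ 9.67247724e-04, -6.05240107e+01, -3.42069697e+01,  3.90947400e-05,
        9.43251798e-03, -9.59070007e-06]), 'eef_pos': array([ 261.91920068, -566.90210947,  202.26397885]), 'tcp_rot': array([-3.14022965e+00, -1.41960237e-06,  4.32808032e-01]), 'contact_force': array([0.28860551, 0.19573659, 0.14484559]), 'wrist_torque': array([0.00763068, 0.01873508, 0.03172899]), 'grasp_force': 0.0, 'opening': 1.0014277960804139}
scene [[-0.74, -0.45, 0.5, -327.04], [-0.67, 0.49, -0.55, 922.59], [0.0, -0.75, -0.67, 1148.99], [0.0, 0.0, 0.0, 1.0]]
side [[-1.0, 0.06, -0.07, 587.89], [0.09, 0.55, -0.83, 1343.01], [-0.01, -0.84, -0.55, 913.14], [0.0, 0.0, 0.0, 1.0]]
```

View pics/scene0.png

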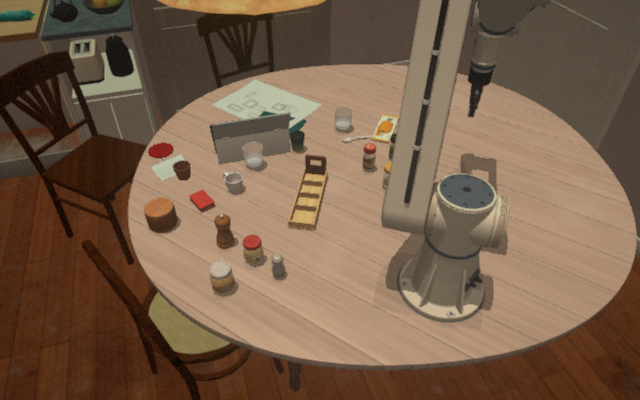

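View pics/side0.png

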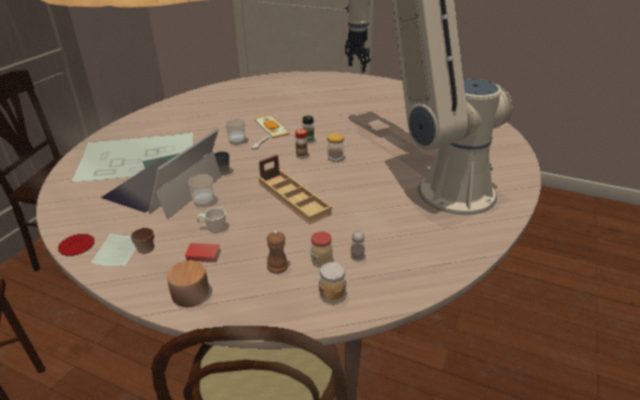

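The scene view shows the mill at (224,230), mustard (252,248), honey (221,276), salt (278,265), the tray around (310,190), red spice (369,155). The side view shows all of them: black spice (308,127), red spice (301,142), nut (335,147), salt (357,245), mill (277,250), tray end board (269,167).

```bash
cat > m.py <<'E'
from h import *
from scipy.optimize import least_squares
# name: side px box (u0,u1,v0,v1), radius, zrange, height
B={'salt':((346,370,228,260),22,(15,66),90),'black':((298,318,113,142),22.5,(15,100),105),'red':((292,311,126,158),22.5,(15,101),106),
'mill':((262,292,228,274),26,(80,112),125),'mustard':((308,336,230,266),31,(10,80),85),'honey':((317,350,262,302),32.5,(10,80),88),'nut':((324,348,132,162),33.5,(10,85),90)}
S={'salt':(268,288,250,280),'red':(360,379,142,172),'mill':(213,236,212,250),'mustard':(240,264,234,264),'honey':(208,236,262,294)}
def fit(P,box,r,zr):
    u0,u1,v0,v1=box; Q=P[v0:v1,u0:u1].reshape(-1,3); Q=Q[np.isfinite(Q).all(1)]
    ztop=np.percentile(Q[Q[:,2]<140][:,2],98)
    q=Q[(Q[:,2]>zr[0])&(Q[:,2]<zr[1])]; m=np.median(q,0)[:2]; q=q[np.hypot(*(q[:,:2]-m).T)<80]
    cam=None
    f=lambda c:np.minimum(np.hypot(*(q[:,:2]-c).T)-r,0)*0+np.hypot(*(q[:,:2]-c).T)-r
    away=m-CAM; away=away/np.hypot(*away)
    s=least_squares(f,m+away*r*.7,loss='soft_l1',f_scale=2)
    return s.x,np.median(abs(f(s.x))),len(q),ztop
if __name__=='__main__':
    for n,bx in (('side',{k:v[0] for k,v in B.items()}),('scene',S)):
        P=np.load(n+'0.npz')['P']; CAM=np.array(camera_params(n)["world_from_camera"])[:2,3]
        for k,b in bx.items():
            c,e,N,zt=fit(P,b,B[k][1],B[k][2]); print(n,k,c.round(1),'res',e.round(1),N,'top',zt.round(1))
        z=P[...,2]; box=(slice(145,225),slice(250,340)) if n=='side' else (slice(150,235),slice(280,335))
        Q=P[box].reshape(-1,3); I=np.load(n+'0.npz')['im'][box].reshape(-1,3)
        print('tablez',np.nanmedian(P[200:300,300:330,2]))
        w=Q[(Q[:,2]>3)&(Q[:,2]<40)]; hb=Q[(Q[:,2]>50)&(Q[:,2]<100)]
        r=cv2.minAreaRect(w[:,:2].astype(np.float32)); print('tray rect',r,len(w),'board',np.median(hb,0),len(hb), 'ext',hb.min(0) if len(hb) else 0,hb.max(0) if len(hb) else 0)
        t=Q[(Q[:,2]>26)&(Q[:,2]<38)]; print('rim rect',cv2.minAreaRect(t[:,:2].astype(np.float32)),len(t))
E
python3 m.py
```

```text
side salt [385.3 294.9] res 1.6 209 top 87.3
side black [ 468.3 -429.3] res 2.4 171 top 106.7
side red [ 504. -306.] res 2.0 251 top 106.3
side mill [610.8 312.4] res 2.4 233 top 113.9
side mustard [488.4 302.7] res 1.8 420 top 87.5
side honey [474.  440.5] res 1.2 549 top 89.5
side nut [ 377.5 -279.8] res 2.5 306 top 90.9
tablez 5.1011995677021105
tray rect ((557.458251953125, -133.12222290039062), (517.6903686523438, 348.3143310546875), 82.61779022216797) 2184 board [ 605.15591676 -149.96317679   67.91963805] 269 ext [ 367.41521555 -297.51175407   50.03075805] [ 660.85385051 -112.91642943   96.7756222 ]
rim rect ((534.142333984375, -89.59219360351562), (425.4126281738281, 263.2802734375), 78.3851089477539) 566
scene salt [390.8 292.9] res 1.9 168 top 88.5
scene red [ 507.1 -309.4] res 1.7 228 top 109.5
scene mill [616.1 311.5] res 2.7 168 top 114.6
scene mustard [492.2 300.6] res 1.5 298 top 88.3
scene honey [476. 438.] res 1.5 372 top 91.2
tablez 0.7076237411511102
tray rect ((601.0527954101562, -54.64515686035156), (216.8957977294922, 477.95562744140625), 41.43009948730469) 2093 board [ 628.70356656 -138.37758463   80.9447881 ] 157 ext [ 595.0467229  -166.27266881   50.57919783] [ 659.42283878 -116.08614019   99.57899057]
rim rect ((550.4945068359375, -17.27667236328125), (91.29832458496094, 301.22564697265625), 32.5217170715332) 438
```

Both cameras agree to a few mm and heights match the sizes given. The tray's centre is about (550,-17), with the end board towards (0.54,-0.84). I'll use one yaw (about 2.138) throughout so the fingers close along the tray's x.

The rows are not in the units I measure in: shifts go in shares of 0.75 m and turns go in shares of 2 rad. I convert before sending: 0.411 m / 0.75 = 0.548, -0.369 m / 0.75 = -0.492, -1.705 rad / 2 = -0.8525.

Call:
move_arm --pt "0 0 -0.8525 0.548 -0.492 -0.1307 0.085" --pt "0 0 -0.8525 0.548 -0.492 -0.1307 0.085" --pt "0 0 -0.8525 0.548 -0.492 -0.1307 0.085" --pt "0 0 -0.8525 0.548 -0.492 -0.1307 0.085" --pt "0 0 -0.8525 0.548 -0.492 -0.1307 0.085" --pt "0 0 -0.8525 0.548 -0.492 -0.1307 0.085" --pt "0 0 -0.8525 0.548 -0.492 -0.1307 0.085" --pt "0 0 -0.8525 0.548 -0.492 -0.1307 0.085"

```text
clock: 1.1
eef_pos: [457.1, -113.2, 290.7]
tcp_rot: [3.141, 0.0, 1.939]
contact_force: [1.9, -0.2, -0.3]
opening: 0.996
grasp_force: 0.0
```

```bash
cat >> h.py <<'E'
def go(x,y,z,yaw=None,p=None):
    s=sensors.sense(); Rm=R.from_euler('xyz',s['tcp_rot']); d=np.array([x,y,z])-s['eef_pos']
    out=Rm.inv().apply(d)
    rv=np.zeros(3) if yaw is None else (Rm.inv()*R.from_euler('xyz',[np.pi,0,yaw])).as_rotvec()
    print('turn',rv.round(3),'shift',(out/1000).round(4),'dist',np.linalg.norm(d).round(0),'at',s['eef_pos'].round(1),s['clock'])
E
python3 - <<'E'
from h import *
go(388,294,220,2.138)
im,d,P=cloud('wrist'); cv2.imwrite('pics/w1.png',im[...,::-1]); np.savez('w1.npz',im=im,P=P)
print(camera_params('wrist'))
for n in ('w1','scene0','side0'):
    P=np.load(n+'.npz')['P']; Q=P.reshape(-1,3); Q=Q[np.isfinite(Q).all(1)]
    Q=Q[(np.hypot(Q[:,0]-550,Q[:,1]+17)<175)]
    t=Q[(Q[:,2]>22)&(Q[:,2]<40)]; print(n,'rim',cv2.minAreaRect(t[:,:2].astype(np.float32)),len(t))
    b=Q[(Q[:,2]>50)&(Q[:,2]<100)]; print('board',np.median(b,0) if len(b) else 0,len(b))
E
```

```text
turn [ 0.     0.    -0.199] shift [0.4048 0.0821 0.0706] dist 419.0 at [ 457.1 -113.2  290.7] 1.1
{'camera_matrix': array([[317.96178188,   0.        , 318.83853059],
       [  0.        , 317.96178188, 202.50761939],
       [  0.        ,   0.        ,   1.        ]]), 'world_from_camera': array([[ 9.28739967e-01,  3.53348574e-01,  1.12191168e-01,
         4.30992811e+02],
       [ 3.70718985e-01, -8.87678634e-01, -2.73119164e-01,
        -3.75958997e+01],
       [ 3.08343541e-03,  2.95248080e-01, -9.55415650e-01,
         4.63210556e+02],
       [ 0.00000000e+00,  0.00000000e+00,  0.00000000e+00,
         1.00000000e+00]])}
w1 rim ((550.32861328125, -18.83380126953125), (90.85295104980469, 294.6422424316406), 32.283878326416016) 3944
board [ 625.61079219 -139.68156244   87.77866178] 917
scene0 rim ((550.4945068359375, -17.27667236328125), (91.29832458496094, 301.22564697265625), 32.5217170715332) 575
board [ 628.70356656 -138.37758463   80.9447881 ] 157
side0 rim ((550.2626342773438, -13.69403076171875), (99.38644409179688, 299.4399719238281), 32.951297760009766) 686
board [ 628.9633003  -132.1149983    79.24695994] 171
```

View pics/w1.png

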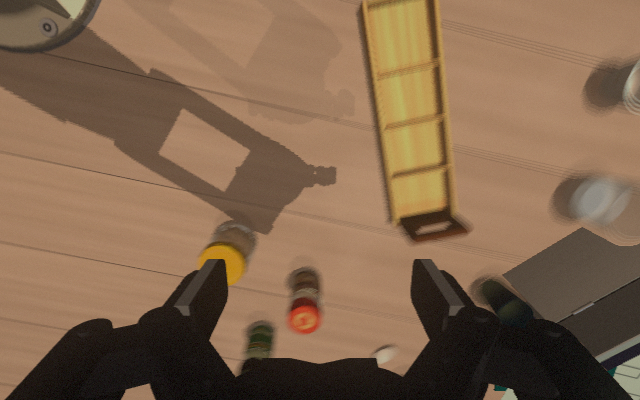

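The wrist view shows the tray running from (400,0) to its dark end board at (435,225), with nut, red and black jars at (225,260), (305,310), (258,345). Three cameras agree on the tray: centre (550.3,-18), 32.4°.

Scaled: 0.405 m / 0.75 = 0.54, 0.082 m / 0.75 = 0.1093, -0.199 rad / 2 = -0.0995.

Call:
move_arm --pt "0 0 -0.0995 0.54 0.1093 0.0947 0.085" --pt "0 0 -0.0995 0.54 0.1093 0.0947 0.085" --pt "0 0 -0.0995 0.54 0.1093 0.0947 0.085" --pt "0 0 -0.0995 0.54 0.1093 0.0947 0.085" --pt "0 0 -0.0995 0.54 0.1093 0.0947 0.085" --pt "0 0 -0.0995 0.54 0.1093 0.0947 0.085" --pt "0 0 -0.0995 0.54 0.1093 0.0947 0.085" --pt "0 0 -0.0995 0.54 0.1093 0.0947 0.085"

```text
clock: 2.15
eef_pos: [388.9, 294.8, 218.4]
tcp_rot: [-3.14, -0.0, 2.135]
contact_force: [-0.0, -0.5, 0.4]
opening: 0.995
grasp_force: 0.0
```

```bash
python3 - <<'E'
from h import *
import m
im,d,P=cloud('wrist'); cv2.imwrite('pics/w2.png',im[...,::-1])
Q=P.reshape(-1,3); Q=Q[np.isfinite(Q).all(1)]
m.CAM=np.array(camera_params('wrist')["world_from_camera"])[:2,3]
q=Q[(Q[:,2]>10)&(Q[:,2]<95)&(np.hypot(Q[:,0]-388,Q[:,1]-294)<45)]
print(len(q), np.percentile(q,[2,50,98],axis=0).round(1)); t=q[q[:,2]>75]; print('top',t.mean(0),len(t), cv2.minEnclosingCircle(t[:,:2].astype(np.float32)))
go(388,294,32,2.138)
E
```

```text
1340 [[367.1 282.2  30.4]
 [383.5 301.2  82.1]
 [402.2 315.1  89.2]]
top [386.46534432 297.99465859  84.75236512] 896 ((387.71710205078125, 296.2135925292969), 17.257837295532227)
turn [-0.002  0.    -0.004] shift [ 0.0013 -0.0004  0.1867] dist 187.0 at [389.3 293.3 218.7] 2.2
```

Call:
move_arm --pt "0 0 0 0.004 0 0.08 0.085" --pt "0 0 0 0.004 0 0.16 0.085" --pt "0 0 0 0.004 0 0.22 0.085" --pt "0 0 0 0.004 0 0.248 0.085" --pt "0 0 0 0.004 0 0.248 0.085" --pt "0 0 0 0.004 0 0.248 0.038" --pt "0 0 0 0.004 0 0.248 0.038" --pt "0 0 0 0.004 0 0.248 0.038" --grip_force 30

```text
clock: 3.2
eef_pos: [388.9, 295.5, 34.3]
tcp_rot: [3.14, -0.0, 2.132]
contact_force: [-0.1, 0.3, 1.1]
opening: 0.448
grasp_force: 0.0
```

Call:
move_arm --pt "0 0 0 0 0 0 0.038" --pt "0 0 0 0 0 0 0.038"

```text
clock: 3.45
eef_pos: [388.4, 295.3, 33.5]
tcp_rot: [3.141, -0.0, 2.132]
contact_force: [-0.1, 0.8, -0.1]
opening: 0.446
grasp_force: 0.0
```

```bash
python3 - <<'E'
from h import *
im,d,P=cloud('wrist'); c=im[...,::-1]; cv2.imwrite('pics/w3.png',c)
im,d,P=cloud('side'); cv2.imwrite('pics/s3.png',cv2.resize(im[200:290,290:410,::-1],(800,600),interpolation=cv2.INTER_CUBIC))
E
```

```text
(no output)
```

View pics/w3.png

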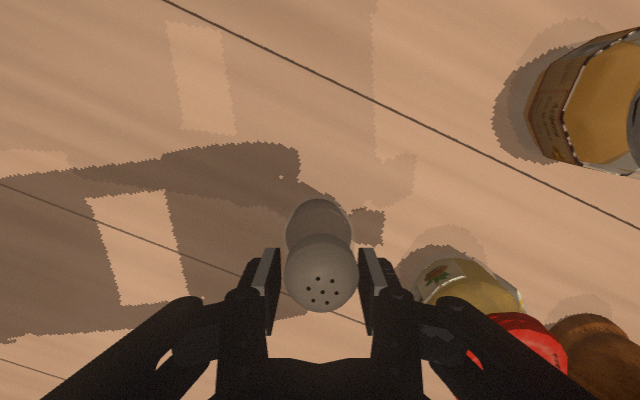

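View pics/s3.png

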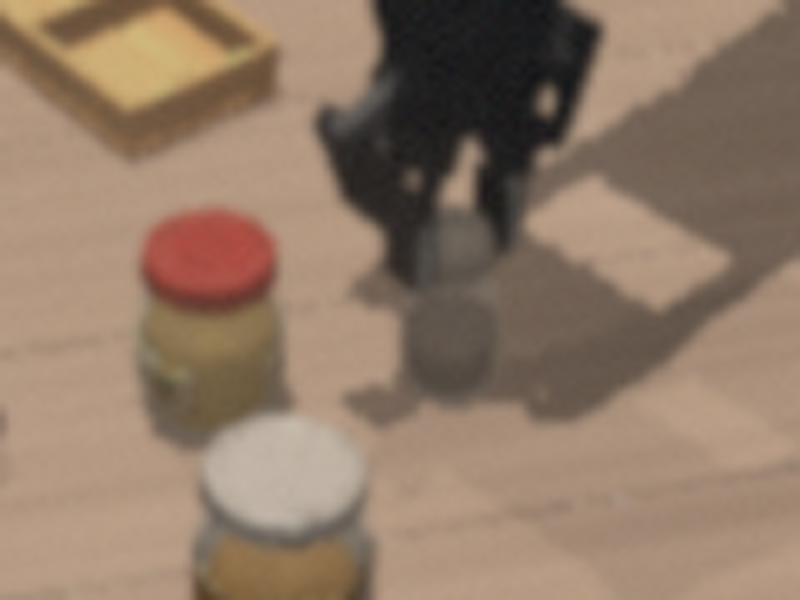

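The wrist view shows the shaker's dome at (320,275) between the pads, and the side crop shows it upright but apparently ahead of the pads, ungripped. I'll measure where it is now.

```bash
python3 - <<'E'
from h import *
import m
for n in ('side','wrist'):
    im,d,P=cloud(n); T=np.array(camera_params(n)["world_from_camera"]); m.CAM=T[:2,3]
    if n=='side':
        c,e,N,zt=m.fit(P[:, :],(348,366,236,262),22,(10,55)); print(n,c,e,N,zt)
    Q=P.reshape(-1,3); c=im.reshape(-1,3).astype(int)
    k=(np.hypot(Q[:,0]-388,Q[:,1]-296)<60)&(Q[:,2]>12)&(Q[:,2]<100)&(c.max(1)>70)&(c.max(1)-c.min(1)<40)
    q=Q[k]; 
    for lo,hi in((12,30),(30,50),(50,70),(70,80),(80,95)):
        t=q[(q[:,2]>lo)&(q[:,2]<hi)]
        if len(t)>5: print(n,lo,len(t),np.percentile(t[:,:2],[3,50,97],axis=0).round(0).tolist())
    # black finger points
    k=(np.hypot(Q[:,0]-388,Q[:,1]-296)<70)&(Q[:,2]>5)&(Q[:,2]<120)&(c.max(1)<45); t=Q[k]; print('dark min z',np.sort(t[:,2])[:5] if len(t) else 0)
s=sensors.sense();print(s['eef_pos'],s['tcp_rot'],s['opening'],s['grasp_force'])
E
```

```text
side [385.49592049 295.2527756 ] 1.4757782535061494 189 90.57433854292348
side 12 59 [[370.0, 299.0], [390.0, 315.0], [407.0, 320.0]]
side 30 94 [[367.0, 299.0], [388.0, 314.0], [406.0, 320.0]]
side 50 73 [[366.0, 295.0], [388.0, 313.0], [405.0, 319.0]]
side 70 48 [[357.0, 286.0], [388.0, 313.0], [411.0, 321.0]]
side 80 83 [[358.0, 278.0], [386.0, 306.0], [404.0, 320.0]]
dark min z [76.72263508 79.53747379 81.36583486 82.22973647 83.01209921]
wrist 12 247 [[366.0, 299.0], [375.0, 312.0], [389.0, 316.0]]
wrist 30 1100 [[367.0, 293.0], [376.0, 311.0], [395.0, 316.0]]
wrist 50 1201 [[369.0, 292.0], [378.0, 310.0], [400.0, 314.0]]
wrist 70 1126 [[362.0, 289.0], [379.0, 309.0], [403.0, 317.0]]
wrist 80 3868 [[363.0, 286.0], [386.0, 300.0], [402.0, 316.0]]
dark min z [63.66269613 63.67414865 64.02604669 64.2319577  64.29464677]
[388.33833899 295.17419473  33.29369355] [-3.14146384e+00  1.19592046e-06  2.13190325e+00] 0.4414640570891771 0.0
```

```bash
python3 - <<'E'
from h import *
s=sensors.sense(); Rm=R.from_euler('xyz',s['tcp_rot'])
im,d,P=cloud('wrist'); T=np.array(camera_params('wrist')["world_from_camera"])
L=Rm.inv().apply((P-s['eef_pos']).reshape(-1,3)).reshape(P.shape)
for u,v in((266,255),(274,252),(270,260),(277,255),(362,255),(368,255),(372,260),(320,275),(268,300)): print(u,v,im[v,u],L[v,u].round(0),P[v,u].round(0))
print('cam in tool',Rm.inv().apply(T[:3,3]-s['eef_pos']).round(1))
# w1 (tips at 205,262 / 430,262)
P1=np.load('w1.npz')['P']; R1=R.from_euler('xyz',[3.141,0,1.939]); L1=R1.inv().apply((P1-np.array([457.1,-113.2,290.7])).reshape(-1,3)).reshape(P1.shape)
for u,v in((210,268),(220,265),(205,275),(420,265),(430,268),(440,275)): print('w1',u,v,L1[v,u].round(0))
E
```

```text
266 255 [76 67 59] [ 11. -24. -41.] [362. 291.  75.]
274 252 [54 46 43] [ 11. -21. -39.] [365. 293.  72.]
270 260 [74 62 56] [ 11. -22. -46.] [364. 293.  80.]
277 255 [29 22 22] [  9. -20. -38.] [367. 292.  71.]
362 255 [41 33 24] [ 11.  19. -42.] [398. 315.  75.]
368 255 [77 65 60] [ 12.  21. -43.] [400. 316.  76.]
372 260 [80 70 59] [ 11.  23. -46.] [402. 317.  80.]
320 275 [123 106  87] [  8.  -0. -55.] [384. 302.  88.]
268 300 [38 33 29] [  5. -20. -67.] [369. 289. 101.]
cam in tool [  75.9   -0.4 -171. ]
w1 210 268 [ 11. -46. -53.]
w1 220 265 [  9. -43. -48.]
w1 205 275 [ 11. -46. -59.]
w1 420 265 [ 11.  42. -51.]
w1 430 268 [ 11.  46. -53.]
w1 440 275 [ 11.  48. -58.]
```

Two cameras show the finger tips about 38 mm behind the reported TCP at this opening, not at it. That's why the pads closed on the narrow dome. The lateral centring is right, so I'll open, go 33 mm lower and close again.

Call:
move_arm --pt "0 0 0 0 0 0 0.07" --pt "0 0 0 0 0 0 0.07" --pt "0 0 0 0 0 0.02 0.07" --pt "0 0 0 0 0 0.044 0.07" --pt "0 0 0 0 0 0.044 0.038" --pt "0 0 0 0 0 0.044 0.036" --pt "0 0 0 0 0 0.044 0.036" --pt "0 0 0 0 0 0.044 0.036" --grip_force 30

```text
clock: 4.7
eef_pos: [388.6, 295.3, 0.7]
tcp_rot: [3.141, -0.0, 2.132]
contact_force: [-0.3, 0.5, -1.0]
opening: 0.459
grasp_force: 29.9
```

Scaled: -0.16 m / 0.75 = -0.2133, -0.15 m / 0.75 = -0.2.

Call:
move_arm --pt "0 0 0 0 0 -0.0133 0.036" --pt "0 0 0 0 0 -0.0533 0.036" --pt "0 0 0 0 0 -0.12 0.036" --pt "0 0 0 0 0 -0.1867 0.036" --pt "0 0 0 -0.0267 0 -0.2 0.036" --pt "0 0 0 -0.08 0 -0.2 0.036" --pt "0 0 0 -0.1467 -0.0067 -0.2 0.036" --pt "0 0 0 -0.2133 -0.0133 -0.2 0.036"

```text
clock: 5.7
eef_pos: [465.7, 153.2, 151.3]
tcp_rot: [3.14, 0.0, 2.133]
contact_force: [0.0, -0.5, -0.5]
opening: 0.461
grasp_force: 30.2
```

```bash
python3 - <<'E'
from h import *
s=sensors.sense();print(s['opening'],s['grasp_force'],s['contact_force'].round(1))
go(608.7,-110.3,150,2.138)
im,d,P=cloud('wrist'); T=camera_params('wrist'); 
L=R.from_euler('xyz',s['tcp_rot']).inv().apply((P-s['eef_pos']).reshape(-1,3)).reshape(P.shape)
k=(abs(L[...,1])<26)&(abs(L[...,0])<40)&(L[...,2]>-100)&(L[...,2]<60)&(im.max(-1)>70)
t=L[k];print(len(t),np.percentile(t,[2,50,98],axis=0).round(1))
cv2.imwrite('pics/w4.png',im[...,::-1])
E
```

```text
0.46111227130878946 30.170032294699922 [ 0.  -0.5 -0.5]
turn [ 0.001  0.    -0.005] shift [-0.2992 -0.0193  0.0014] dist 300.0 at [465.7 153.2 151.3] 5.7
12068 [[ -2.1 -23.2 -88.9]
 [ 12.7  -0.1 -76.9]
 [ 21.   23.  -14.7]]
```

View pics/w4.png

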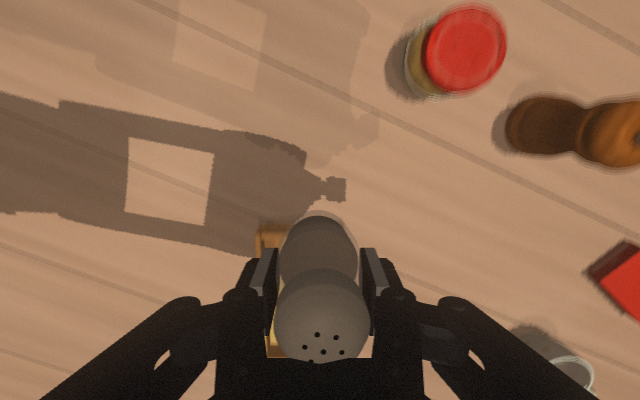

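The shaker is held upright at (320,290), its base level with the TCP. Now over bay 1.

Scaled: -0.299 m / 0.75 = -0.3987, -0.019 m / 0.75 = -0.0253.

Call:
move_arm --pt "0 0 0 -0.0667 -0.004 0 0.036" --pt "0 0 0 -0.1467 -0.0093 0 0.036" --pt "0 0 0 -0.2267 -0.0147 0 0.036" --pt "0 0 0 -0.3067 -0.02 0 0.036" --pt "0 0 0 -0.3667 -0.024 0 0.036" --pt "0 0 0 -0.3987 -0.0253 0 0.036" --pt "0 0 0 -0.3987 -0.0253 0 0.036" --pt "0 0 0 -0.3987 -0.0253 0 0.036"

```text
clock: 6.75
eef_pos: [607.2, -107.7, 150.3]
tcp_rot: [-3.141, -0.001, 2.132]
contact_force: [-0.3, 0.3, -0.9]
opening: 0.458
grasp_force: 30.2
```

```bash
python3 - <<'E'
from h import *
for n in ('scene','side'):
    im,d,P=cloud(n); Q=P.reshape(-1,3); Q=Q[np.isfinite(Q).all(1)]
    Q=Q[(np.hypot(Q[:,0]-550,Q[:,1]+17)<175)]
    t=Q[(Q[:,2]>22)&(Q[:,2]<40)]; print(n,'rim',cv2.minAreaRect(t[:,:2].astype(np.float32)),len(t))
im,d,P=cloud('wrist'); cv2.imwrite('pics/w5.png',im[...,::-1])
Q=P.reshape(-1,3); Q=Q[np.isfinite(Q).all(1)]
t=Q[(Q[:,2]>22)&(Q[:,2]<40)&(np.hypot(Q[:,0]-550,Q[:,1]+17)<175)]; print('w rim',cv2.minAreaRect(t[:,:2].astype(np.float32)))
go(608.7,-110.3,13,2.138)
E
```

```text
scene rim ((550.8637084960938, -18.229644775390625), (91.30928802490234, 303.38525390625), 32.275630950927734) 558
side rim ((549.8261108398438, -15.04345703125), (94.37937927246094, 300.99029541015625), 32.34657287597656) 697
w rim ((576.3732299804688, -59.513160705566406), (90.27574920654297, 199.05592346191406), 32.27186965942383)
turn [-0.    -0.    -0.005] shift [-0.003  -0.0005  0.1375] dist 138.0 at [ 607.6 -107.6  150.5] 6.9
```

Scaled: 0.141 m / 0.75 = 0.188, 0.139 m / 0.75 = 0.1853.

Call:
move_arm --pt "0 0 0 -0.0027 0 0.0533 0.036" --pt "0 0 0 -0.0027 0 0.1067 0.036" --pt "0 0 0 -0.0027 0 0.1533 0.036" --pt "0 0 0 -0.0027 0 0.1733 0.036" --pt "0 0 0 -0.0027 0 0.1813 0.036" --pt "0 0 0 -0.0027 0 0.1853 0.036" --pt "0 0 0 -0.0027 0 0.188 0.036" --pt "0 0 0 -0.0027 0 0.188 0.036"

```text
clock: 7.9
eef_pos: [609.5, -110.7, 10.0]
tcp_rot: [3.141, 0.001, 2.132]
contact_force: [-0.4, 0.2, -0.6]
opening: 0.459
grasp_force: 30.2
```

Scaled: -0.12 m / 0.75 = -0.16, 0.001 m / 0.75 = 0.0013.

Call:
move_arm --pt "0 0 0 0 0 0.0013 0.036" --pt "0 0 0 0 0 0.0013 0.036" --pt "0 0 0 0 0 0.0013 0.06" --pt "0 0 0 0 0 0.0013 0.07" --pt "0 0 0 0 0 0.0013 0.07" --pt "0 0 0 0 0 -0.0267 0.07" --pt "0 0 0 0 0 -0.0933 0.07" --pt "0 0 0 0 0 -0.16 0.085"

```text
clock: 8.9
eef_pos: [608.7, -110.5, 130.3]
tcp_rot: [-3.141, -0.001, 2.132]
contact_force: [1.4, -0.1, -0.6]
opening: 0.99
grasp_force: 0.0
```

```bash
python3 - <<'E'
from h import *
im,d,P=cloud('wrist'); cv2.imwrite('pics/w6.png',im[...,::-1])
Q=P.reshape(-1,3); Q=Q[np.isfinite(Q).all(1)]; q=Q[(Q[:,2]>78)&(Q[:,2]<105)&(np.hypot(Q[:,0]-609,Q[:,1]+110)<24)]
print(len(q),q[:,2].max(),cv2.minEnclosingCircle(q[q[:,2]>82][:,:2].astype(np.float32)))
go(468,-429,240,2.138)
go(468,-429,160,2.138)
E
```

```text
1774 99.31199497437194 ((608.681396484375, -109.006103515625), 17.131145477294922)
turn [ 0.006  0.006 -0.006] shift [-0.1927 -0.2908 -0.1032] dist 364.0 at [ 612.6 -111.2  137.5] 8.95
turn [ 0.006  0.006 -0.006] shift [-0.1923 -0.2913 -0.0232] dist 350.0 at [ 612.6 -111.2  137.5] 8.95
```

Salt stands in bay 1, its top at 99 mm as expected. Next, the black-lidded jar.

Scaled: -0.288 m / 0.75 = -0.384, -0.049 m / 0.75 = -0.0653, -0.005 rad / 2 = -0.0025.

Call:
move_arm --pt "0 0 -0.0025 -0.0267 -0.0267 -0.0653 0.085" --pt "0 0 -0.0025 -0.0667 -0.08 -0.0653 0.085" --pt "0 0 -0.0025 -0.1067 -0.1467 -0.0653 0.085" --pt "0 0 -0.0025 -0.16 -0.2133 -0.0653 0.085" --pt "0 0 -0.0025 -0.2067 -0.28 -0.0653 0.085" --pt "0 0 -0.0025 -0.24 -0.3467 -0.0653 0.085" --pt "0 0 -0.0025 -0.2627 -0.384 -0.0653 0.085" --pt "0 0 -0.0025 -0.2627 -0.384 -0.0653 0.085"

```text
clock: 9.95
eef_pos: [468.7, -432.6, 178.0]
tcp_rot: [-3.141, 0.0, 2.134]
contact_force: [0.2, 0.2, 0.1]
opening: 0.992
grasp_force: 0.0
```

```bash
cat >> h.py <<'E'
def top(n,x,y,z0,z1,r,name='w'):
    im,d,P=cloud(n); cv2.imwrite(f'pics/{name}.png',im[...,::-1])
    Q=P.reshape(-1,3); q=Q[(Q[:,2]>z0)&(Q[:,2]<z1)&(np.hypot(Q[:,0]-x,Q[:,1]-y)<r)]
    if len(q)<4: print('none',len(q)); return
    c,rr=cv2.minEnclosingCircle(q[:,:2].astype(np.float32)); print(n,'top',np.round(c,1),'r',round(rr,1),len(q),'z',np.percentile(q[:,2],[2,50,98]).round(1))
    return c
E
python3 - <<'E'
from h import *
go(470,-431,0,2.138)
c=top('wrist',470,-431,95,115,40,'w7')
if c: go(*c,30,2.138)
top('wrist',505,-308,95,115,40,'w8')
E
```

```text
turn [-0.     0.    -0.004] shift [0.0007 0.002  0.178 ] dist 178.0 at [ 468.7 -432.6  178. ] 9.95
wrist top [ 470.  -431.9] r 22.8 2351 z [ 97.7 104.8 106.2]
turn [ 0.    -0.    -0.003] shift [-9.00e-04  1.00e-04  1.48e-01] dist 148.0 at [ 469.4 -431.3  178. ] 10.0
wrist top [ 505.2 -309.4] r 22.5 3304 z [ 96.4 106.  107.6]
```

Scaled: 0.16 m / 0.75 = 0.2133, 0.145 m / 0.75 = 0.1933, -0.003 rad / 2 = -0.0015.

Call:
move_arm --pt "0 0 -0.0015 -0.0013 0 0.0667 0.085" --pt "0 0 -0.0015 -0.0013 0 0.1333 0.085" --pt "0 0 -0.0015 -0.0013 0 0.1933 0.085" --pt "0 0 -0.0015 -0.0013 0 0.2133 0.085" --pt "0 0 -0.0015 -0.0013 0 0.2133 0.07" --pt "0 0 -0.0015 -0.0013 0 0.2133 0.036" --pt "0 0 -0.0015 -0.0013 0 0.2133 0.036" --pt "0 0 -0.0015 -0.0013 0 0.2133 0.036"

```text
clock: 11.05
eef_pos: [471.8, -432.4, 20.5]
tcp_rot: [3.14, 0.003, 2.14]
contact_force: [-0.5, 2.6, 8.1]
opening: 0.513
grasp_force: 30.0
```

Call:
move_arm --pt "0 0 0 0 0 0 0.036" --pt "0 0 0 0 0 0 0.036"

```text
clock: 11.3
eef_pos: [471.8, -432.4, 20.5]
tcp_rot: [3.14, 0.003, 2.14]
contact_force: [0.0, 1.0, 7.1]
opening: 0.51
grasp_force: 30.0
```

Scaled: -0.18 m / 0.75 = -0.24, -0.15 m / 0.75 = -0.2.

Call:
move_arm --pt "0 0 0 0 0 -0.0133 0.036" --pt "0 0 0 0 0 -0.0667 0.036" --pt "0 0 0 0 0 -0.1333 0.036" --pt "0 0 0 0 0 -0.2 0.036" --pt "0 0 0 0.0133 0.0133 -0.24 0.036" --pt "0 0 0 0.0533 0.0587 -0.24 0.036" --pt "0 0 0 0.1067 0.116 -0.24 0.036" --pt "0 0 0 0.16 0.1733 -0.24 0.036"

```text
clock: 12.3
eef_pos: [515.6, -259.0, 199.5]
tcp_rot: [3.141, 0.001, 2.139]
contact_force: [1.3, 0.8, -1.4]
opening: 0.514
grasp_force: 30.7
```

```bash
python3 - <<'E'
from h import *
s=sensors.sense();print(s['opening'],s['grasp_force'],s['contact_force'].round(1))
go(572.3,-52.9,200,2.138)
E
```

```text
0.5138760696136284 30.715184449218214 [ 1.3  0.8 -1.4]
turn [0.001 0.001 0.001] shift [ 0.1433  0.1586 -0.0006] dist 214.0 at [ 515.6 -259.   199.5] 12.3
```

Call:
move_arm --pt "0 0 0 0.0533 0.0587 0 0.036" --pt "0 0 0 0.1067 0.1173 0 0.036" --pt "0 0 0 0.1533 0.1693 0 0.036" --pt "0 0 0 0.18 0.1987 0 0.036" --pt "0 0 0 0.1907 0.2107 0 0.036" --pt "0 0 0 0.1907 0.2107 0 0.036" --pt "0 0 0 0.1907 0.2107 0 0.036"

```text
clock: 13.18
eef_pos: [571.3, -55.8, 198.5]
tcp_rot: [-3.141, 0.0, 2.139]
contact_force: [-0.2, -0.6, -1.0]
opening: 0.515
grasp_force: 30.7
```

```bash
python3 - <<'E'
from h import *
s=sensors.sense()
im,d,P=cloud('wrist'); cv2.imwrite('pics/w9.png',im[...,::-1])
L=R.from_euler('xyz',s['tcp_rot']).inv().apply((P-s['eef_pos']).reshape(-1,3)).reshape(P.shape)
k=(np.hypot(L[...,0],L[...,1])<35)&(L[...,2]>-110)&(L[...,2]<-75); t=L[k]; print(len(t),np.percentile(t,[2,50,98],axis=0).round(1))
k=(abs(L[...,1])<30)&(abs(L[...,0])<40)&(L[...,2]>-30)&(L[...,2]<60); t=L[k]; print(len(t),np.percentile(t,[1,50,99],axis=0).round(1) if len(t) else '')
top('side',572,-53,150,310,40,'x')
go(572.3,-52.9,32,2.138)
E
```

```text
17819 [[  -4.8  -29.2 -109.5]
 [  12.    -0.4  -84.8]
 [  21.9   28.8  -76.4]]
1728 [[  9.8 -21.  -29.6]
 [ 21.6  -0.5 -12.4]
 [ 24.1  19.7  17.9]]
side top [568.2 -47.8] r 38.2 708 z [182.7 254.3 306.8]
turn [-0.  0.  0.] shift [0.002  0.0025 0.1664] dist 166.0 at [571.3 -55.9 198.4] 13.275
```

View pics/w9.png

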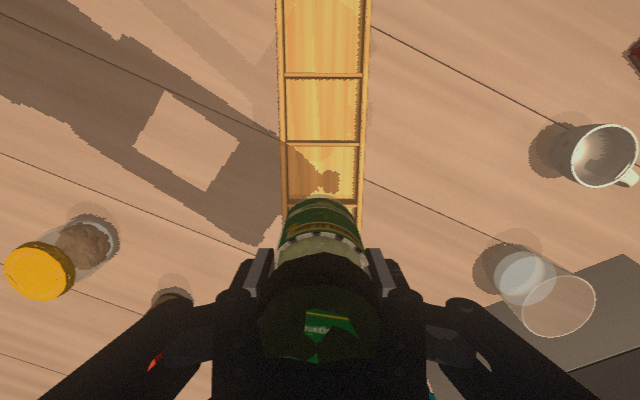

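The black jar is held upright over bay 2 at (320,290). I'll lower it to the floor (TCP about 29) and release.

Scaled: 0.168 m / 0.75 = 0.224, 0.002 m / 0.75 = 0.0027.

Call:
move_arm --pt "0 0 0 0.0027 0.0013 0.0667 0.036" --pt "0 0 0 0.0027 0.0013 0.1333 0.036" --pt "0 0 0 0.0027 0.0013 0.1867 0.036" --pt "0 0 0 0.0027 0.0013 0.2133 0.036" --pt "0 0 0 0.0027 0.0013 0.2213 0.036" --pt "0 0 0 0.0027 0.0013 0.224 0.036" --pt "0 0 0 0.0027 0.0013 0.224 0.036"

```text
clock: 14.15
eef_pos: [572.0, -52.8, 31.3]
tcp_rot: [3.14, 0.001, 2.14]
contact_force: [0.2, -0.5, -0.8]
opening: 0.52
grasp_force: 30.7
```

Scaled: 0.002 m / 0.75 = 0.0027, 0.001 m / 0.75 = 0.0013.

Call:
move_arm --pt "0 0 0 0 0 0.0013 0.036" --pt "0 0 0 0 0 0.0027 0.036" --pt "0 0 0 0 0 0.0027 0.036"

```text
clock: 14.52
eef_pos: [571.7, -52.5, 29.0]
tcp_rot: [3.141, 0.001, 2.14]
contact_force: [-1.1, 0.3, 5.5]
opening: 0.514
grasp_force: 31.0
```

Scaled: -0.15 m / 0.75 = -0.2, -0.13 m / 0.75 = -0.1733.

Call:
move_arm --pt "0 0 0 0 0 0 0.05" --pt "0 0 0 0 0 0 0.065" --pt "0 0 0 0 0 0 0.07" --pt "0 0 0 0 0 -0.0267 0.07" --pt "0 0 0 0 0 -0.0933 0.085" --pt "0 0 0 0 0 -0.1733 0.085" --pt "0 0 0 -0.0267 -0.0267 -0.2 0.085" --pt "0 0 0 -0.0667 -0.0733 -0.2 0.085"

```text
clock: 15.52
eef_pos: [553.6, -124.6, 180.8]
tcp_rot: [3.138, 0.003, 2.142]
contact_force: [0.4, -0.3, -0.2]
opening: 0.994
grasp_force: 0.0
```

```bash
python3 - <<'E'
from h import *
top('wrist',572,-52,104,122,40,'w10')
go(505.2,-309.4,178,2.138)
E
```

```text
wrist top [570.2 -52.3] r 22.3 2890 z [108.6 113.2 114.7]
turn [-0.001  0.003  0.003] shift [-0.1271 -0.1356  0.002 ] dist 186.0 at [ 550.8 -129.2  179.5] 15.575
```

Black jar is in bay 2 (top at 113). Now the red one.

Scaled: -0.136 m / 0.75 = -0.1813, 0.002 m / 0.75 = 0.0027, 0.003 rad / 2 = 0.0015.

Call:
move_arm --pt "0 0 0.0015 -0.0533 -0.0573 0.0027 0.085" --pt "0 0 0.0015 -0.1067 -0.1147 0.0027 0.085" --pt "0 0 0.0015 -0.1533 -0.164 0.0027 0.085" --pt "0 0 0.0015 -0.1693 -0.1813 0.0027 0.085" --pt "0 0 0.0015 -0.1693 -0.1813 0.0027 0.085" --pt "0 0 0.0015 -0.1693 -0.1813 0.0027 0.085"

```text
clock: 16.32
eef_pos: [506.0, -303.2, 176.1]
tcp_rot: [3.141, -0.001, 2.137]
contact_force: [0.2, 0.4, -0.1]
opening: 0.996
grasp_force: 0.0
```

```bash
python3 - <<'E'
from h import *
c=top('wrist',505,-309,95,115,40,'w11')
if c: go(*c,18,2.138)
E
```

```text
wrist top [ 505.6 -308.5] r 22.5 2366 z [ 97.7 106.2 107.6]
turn [ 0.    -0.001  0.   ] shift [-0.0044 -0.0034  0.1582] dist 158.0 at [ 506.1 -303.1  176.2] 16.375
```

Scaled: 0.157 m / 0.75 = 0.2093, 0.14 m / 0.75 = 0.1867.

Call:
move_arm --pt "0 0 0 -0.0053 -0.004 0.0533 0.085" --pt "0 0 0 -0.0053 -0.004 0.12 0.085" --pt "0 0 0 -0.0053 -0.004 0.1867 0.085" --pt "0 0 0 -0.0053 -0.004 0.2093 0.085" --pt "0 0 0 -0.0053 -0.004 0.2093 0.07" --pt "0 0 0 -0.0053 -0.004 0.2093 0.036" --pt "0 0 0 -0.0053 -0.004 0.2093 0.036" --pt "0 0 0 -0.0053 -0.004 0.2093 0.036"

```text
clock: 17.38
eef_pos: [506.9, -310.3, 21.5]
tcp_rot: [3.14, 0.003, 2.137]
contact_force: [-0.3, 1.1, 6.7]
opening: 0.509
grasp_force: 28.4
```

Call:
move_arm --pt "0 0 0 0 0 0 0.036" --pt "0 0 0 0 0 0 0.036"

```text
clock: 17.62
eef_pos: [506.9, -310.3, 21.5]
tcp_rot: [3.14, 0.003, 2.136]
contact_force: [0.2, 1.3, 8.3]
opening: 0.512
grasp_force: 28.4
```

Scaled: -0.18 m / 0.75 = -0.24, -0.15 m / 0.75 = -0.2.

Call:
move_arm --pt "0 0 0 0 0 -0.0133 0.036" --pt "0 0 0 0 0 -0.0667 0.036" --pt "0 0 0 0 0 -0.1333 0.036" --pt "0 0 0 0 0 -0.2 0.036" --pt "0 0 0 0.0133 0.0107 -0.24 0.036" --pt "0 0 0 0.0667 0.052 -0.24 0.036" --pt "0 0 0 0.1307 0.1013 -0.24 0.036" --pt "0 0 0 0.1947 0.1507 -0.24 0.036"

```text
clock: 18.62
eef_pos: [522.4, -124.3, 200.5]
tcp_rot: [3.141, 0.001, 2.136]
contact_force: [1.5, 0.4, -0.6]
opening: 0.508
grasp_force: 28.9
```

```bash
python3 - <<'E'
from h import *
s=sensors.sense();print(s['opening'],s['grasp_force'],s['contact_force'].round(1))
go(535.8,4.5,200,2.138)
E
```

```text
0.507724623728711 28.86305709485896 [ 1.5  0.4 -0.6]
turn [ 0.001  0.001 -0.002] shift [0.1016 0.0803 0.0005] dist 129.0 at [ 522.4 -124.3  200.5] 18.625
```

Scaled: 0.101 m / 0.75 = 0.1347, 0.095 m / 0.75 = 0.1267.

Call:
move_arm --pt "0 0 0 0.0533 0.0427 0 0.036" --pt "0 0 0 0.1 0.08 0 0.036" --pt "0 0 0 0.1267 0.1 0 0.036" --pt "0 0 0 0.1347 0.1067 0 0.036" --pt "0 0 0 0.1347 0.1067 0 0.036" --pt "0 0 0 0.1347 0.1067 0 0.036"

```text
clock: 19.38
eef_pos: [535.7, 1.5, 199.5]
tcp_rot: [-3.141, 0.0, 2.136]
contact_force: [-0.2, 0.2, -1.1]
opening: 0.513
grasp_force: 28.9
```

```bash
python3 - <<'E'
from h import *
go(535.8,4.5,30,2.138)
im,d,P=cloud('wrist')
Q=P.reshape(-1,3); Q=Q[np.isfinite(Q).all(1)]
t=Q[(Q[:,2]>22)&(Q[:,2]<40)&(np.hypot(Q[:,0]-550,Q[:,1]+17)<175)]; print('w rim',cv2.minAreaRect(t[:,:2].astype(np.float32)))
E
```

```text
turn [-0.     0.    -0.002] shift [0.0026 0.0017 0.1695] dist 170.0 at [535.7   1.5 199.5] 19.375
w rim ((522.5843505859375, 25.383094787597656), (90.22675323486328, 188.62075805664062), 32.30185317993164)
```

Scaled: 0.17 m / 0.75 = 0.2267, 0.169 m / 0.75 = 0.2253.

Call:
move_arm --pt "0 0 0 0.0027 0.0013 0.0667 0.036" --pt "0 0 0 0.0027 0.0013 0.1333 0.036" --pt "0 0 0 0.0027 0.0013 0.1867 0.036" --pt "0 0 0 0.0027 0.0013 0.2133 0.036" --pt "0 0 0 0.0027 0.0013 0.2227 0.036" --pt "0 0 0 0.0027 0.0013 0.2253 0.036" --pt "0 0 0 0.0027 0.0013 0.2267 0.036" --pt "0 0 0 0.0027 0.0013 0.2267 0.036"

```text
clock: 20.42
eef_pos: [536.2, 4.7, 30.1]
tcp_rot: [3.14, 0.001, 2.137]
contact_force: [0.5, -0.0, -0.2]
opening: 0.51
grasp_force: 28.8
```

Scaled: -0.13 m / 0.75 = -0.1733, -0.07 m / 0.75 = -0.0933.

Call:
move_arm --pt "0 0 0 0 0 0.002 0.036" --pt "0 0 0 0 0 0.002 0.036" --pt "0 0 0 0 0 0.002 0.055" --pt "0 0 0 0 0 0.002 0.07" --pt "0 0 0 0 0 0.002 0.07" --pt "0 0 0 0 0 -0.0267 0.07" --pt "0 0 0 0 0 -0.0933 0.085" --pt "0 0 0 0 0 -0.1733 0.085"

```text
clock: 21.42
eef_pos: [534.6, 4.7, 159.8]
tcp_rot: [-3.139, -0.001, 2.137]
contact_force: [1.2, 0.4, 0.4]
opening: 0.997
grasp_force: 0.0
```

```bash
python3 - <<'E'
from h import *
top('wrist',536,4,104,122,40,'w12')
go(613.5,312,200,2.138)
E
```

```text
wrist top [534.3   6.5] r 22.5 2889 z [106.7 114.4 115.9]
turn [ 0.007  0.005 -0.001] shift [ 0.2194  0.2277 -0.0312] dist 318.0 at [539.2   4.7 168.1] 21.475
```

Scaled: 0.23 m / 0.75 = 0.3067, -0.04 m / 0.75 = -0.0533.

Call:
move_arm --pt "0 0 0 0.0267 0.0267 -0.0533 0.085" --pt "0 0 0 0.0733 0.0773 -0.0533 0.085" --pt "0 0 0 0.1267 0.1333 -0.0533 0.085" --pt "0 0 0 0.18 0.1893 -0.0533 0.085" --pt "0 0 0 0.2333 0.2453 -0.0533 0.085" --pt "0 0 0 0.2733 0.288 -0.0533 0.085" --pt "0 0 0 0.2907 0.3067 -0.0533 0.085" --pt "0 0 0 0.2907 0.3067 -0.0533 0.085"

```text
clock: 22.48
eef_pos: [612.6, 312.4, 198.7]
tcp_rot: [-3.141, 0.0, 2.138]
contact_force: [-0.4, 0.3, 0.5]
opening: 0.993
grasp_force: 0.0
```

```bash
python3 - <<'E'
from h import *
top('wrist',613,312,119,130,20,'w13')
c=top('wrist',613,312,92,130,40,'w14')
if c: go(*c,45,2.138)
E
```

```text
wrist top [611.1 313.9] r 6.1 169 z [120.  123.9 125.6]
wrist top [611.6 314. ] r 25.1 2481 z [101.9 110.4 124.6]
turn [-0.001  0.    -0.002] shift [0.0033 0.0012 0.154 ] dist 154.0 at [612.4 310.7 199. ] 22.575
```

View pics/w14.png

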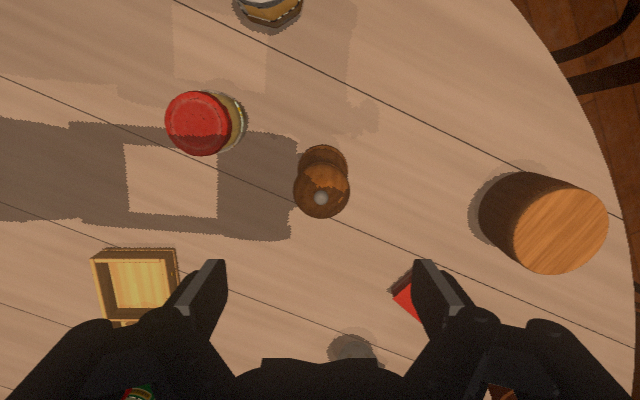

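The mill's knob is at (320,198), giving (611.5,314), with heights 110/125 as stated. I'll grip the head.

Call:
move_arm --pt "0 0 0 0.004 0.0013 0.0533 0.085" --pt "0 0 0 0.004 0.0013 0.12 0.085" --pt "0 0 0 0.004 0.0013 0.1867 0.085" --pt "0 0 0 0.004 0.0013 0.212 0.085" --pt "0 0 0 0.004 0.0013 0.2133 0.085" --pt "0 0 0 0.004 0.0013 0.2133 0.04" --pt "0 0 0 0.004 0.0013 0.2133 0.04" --pt "0 0 0 0.004 0.0013 0.2133 0.04" --grip_force 40

```text
clock: 23.58
eef_pos: [613.4, 315.8, 41.8]
tcp_rot: [3.138, 0.0, 2.137]
contact_force: [-0.3, -1.1, 7.3]
opening: 0.555
grasp_force: 40.8
```

Call:
move_arm --pt "0 0 0 0 0 0 0.04" --pt "0 0 0 0 0 0 0.04"

```text
clock: 23.82
eef_pos: [613.4, 315.8, 41.8]
tcp_rot: [3.138, 0.0, 2.137]
contact_force: [-0.9, 0.2, 7.4]
opening: 0.552
grasp_force: 40.8
```

Scaled: -0.15 m / 0.75 = -0.2, -0.141 m / 0.75 = -0.188.

Call:
move_arm --pt "0 0 0 0 0 -0.0133 0.04" --pt "0 0 0 0 0 -0.0667 0.04" --pt "0 0 0 0 0 -0.1333 0.04" --pt "0 0 0 0 0 -0.1867 0.04" --pt "0 0 0 -0.0133 -0.02 -0.2 0.04" --pt "0 0 0 -0.0467 -0.0733 -0.2 0.04" --pt "0 0 0 -0.0827 -0.1307 -0.2 0.04" --pt "0 0 0 -0.1187 -0.188 -0.2 0.04"

```text
clock: 24.82
eef_pos: [538.4, 162.1, 188.2]
tcp_rot: [-3.139, -0.0, 2.137]
contact_force: [1.4, -0.8, -1.0]
opening: 0.552
grasp_force: 41.6
```

```bash
python3 - <<'E'
from h import *
s=sensors.sense();print(s['opening'],s['grasp_force'],s['contact_force'].round(1))
go(495.6,67.8,190,2.138)
E
```

```text
0.5523597993333942 41.588886580152575 [ 1.4 -0.8 -1. ]
turn [-0.002 -0.    -0.001] shift [-0.0566 -0.0867 -0.0017] dist 104.0 at [538.4 162.1 188.2] 24.825
```

Scaled: -0.087 m / 0.75 = -0.116, -0.083 m / 0.75 = -0.1107.

Call:
move_arm --pt "0 0 0 -0.0333 -0.0507 0 0.04" --pt "0 0 0 -0.0587 -0.0907 0 0.04" --pt "0 0 0 -0.0707 -0.1107 0 0.04" --pt "0 0 0 -0.0747 -0.116 0 0.04" --pt "0 0 0 -0.0747 -0.116 0 0.04" --pt "0 0 0 -0.0747 -0.116 0 0.04"

```text
clock: 25.58
eef_pos: [497.8, 71.2, 189.3]
tcp_rot: [3.141, -0.0, 2.138]
contact_force: [-0.6, 1.0, -0.5]
opening: 0.553
grasp_force: 41.5
```

```bash
python3 - <<'E'
from h import *
go(495.6,67.8,50,2.138)
s=sensors.sense()
im,d,P=cloud('wrist'); cv2.imwrite('pics/w15.png',im[...,::-1])
L=R.from_euler('xyz',s['tcp_rot']).inv().apply((P-s['eef_pos']).reshape(-1,3)).reshape(P.shape)
for a in range(-100,45,20):
    k=(abs(L[...,1])<31)&(abs(L[...,0])<40)&(L[...,2]>a)&(L[...,2]<a+20); t=L[k]
    if len(t)>20: print(a,len(t),np.percentile(t,[2,50,98],axis=0)[:,:2].round(0).tolist())
E
```

```text
turn [ 0. -0. -0.] shift [-0.0017 -0.0038  0.1393] dist 139.0 at [497.8  71.2 189.3] 25.575
-100 2739 [[-3.0, -30.0], [12.0, -0.0], [18.0, 30.0]]
-80 11789 [[-17.0, -28.0], [8.0, -0.0], [23.0, 28.0]]
-60 2323 [[7.0, -30.0], [17.0, -0.0], [24.0, 29.0]]
-40 521 [[5.0, -30.0], [16.0, -1.0], [22.0, 28.0]]
-20 1560 [[2.0, -22.0], [17.0, -1.0], [22.0, 21.0]]
0 1386 [[-2.0, -26.0], [20.0, -1.0], [26.0, 25.0]]
20 889 [[6.0, -27.0], [23.0, -1.0], [28.0, 26.0]]
```

View pics/w15.png

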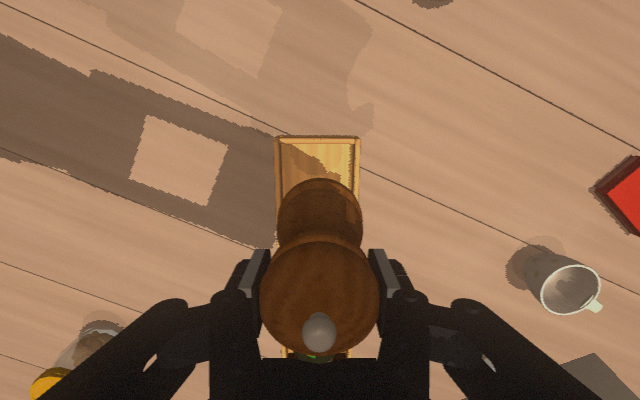

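The mill is held upright at (320,290) over the wide bay, its foot centred. Lowering it to TCP about 50.

Scaled: 0.139 m / 0.75 = 0.1853, -0.001 m / 0.75 = -0.0013.

Call:
move_arm --pt "0 0 0 -0.0013 -0.0013 0.0533 0.04" --pt "0 0 0 -0.0013 -0.0013 0.1067 0.04" --pt "0 0 0 -0.0013 -0.0013 0.1533 0.04" --pt "0 0 0 -0.0013 -0.0013 0.176 0.04" --pt "0 0 0 -0.0013 -0.0013 0.1827 0.04" --pt "0 0 0 -0.0013 -0.0013 0.1853 0.04" --pt "0 0 0 -0.0013 -0.0013 0.1853 0.04"

```text
clock: 26.5
eef_pos: [497.7, 69.3, 51.0]
tcp_rot: [3.14, 0.0, 2.137]
contact_force: [0.4, -0.3, -1.2]
opening: 0.552
grasp_force: 41.6
```

Scaled: -0.13 m / 0.75 = -0.1733, -0.07 m / 0.75 = -0.0933.

Call:
move_arm --pt "0 0 0 0 -0.0013 0.0013 0.04" --pt "0 0 0 0 -0.0013 0.0027 0.04" --pt "0 0 0 0 -0.0013 0.0027 0.055" --pt "0 0 0 0 -0.0013 0.0027 0.075" --pt "0 0 0 0 -0.0013 0.0027 0.08" --pt "0 0 0 0 -0.0013 -0.0267 0.085" --pt "0 0 0 0 -0.0013 -0.0933 0.085" --pt "0 0 0 0 -0.0013 -0.1733 0.085"

```text
clock: 27.5
eef_pos: [495.3, 68.4, 180.9]
tcp_rot: [-3.139, -0.001, 2.137]
contact_force: [1.3, 0.8, 0.2]
opening: 0.994
grasp_force: 0.0
```

Scaled: -0.1 m / 0.75 = -0.1333, -0.06 m / 0.75 = -0.08.

Call:
move_arm --pt "0 0 0 0.0267 -0.0267 -0.0667 0.085" --pt "0 0 0 0.0533 -0.08 -0.08 0.085" --pt "0 0 0 0.08 -0.1333 -0.08 0.085" --pt "0 0 0 0.08 -0.1333 -0.08 0.085" --pt "0 0 0 0.08 -0.1333 -0.08 0.085"

```text
clock: 28.12
eef_pos: [380.5, 65.7, 240.7]
tcp_rot: [3.14, 0.001, 2.137]
contact_force: [0.4, -0.2, -0.2]
opening: 0.992
grasp_force: 0.0
```

```bash
python3 - <<'E'
from h import *
print(sensors.sense()['clock'],sensors.sense()['contact_force'].round(1))
top('wrist',496,68,92,140,40,'w16')
top('wrist',496,68,127,140,40,'w16')
top('wrist',572,-52,104,122,35); top('wrist',535,6,104,122,30)
im,d,P=cloud('side'); cv2.imwrite('pics/s16.png',cv2.resize(im[100:310,220:400,::-1],(514,600),interpolation=cv2.INTER_CUBIC))
E
```

```text
28.125 [ 0.4 -0.2 -0.2]
wrist top [494.6  67.3] r 25.0 1893 z [ 94.5 117.4 132.2]
wrist top [494.3  67.2] r 6.2 124 z [127.5 131.7 133.4]
wrist top [569.4 -52.5] r 22.9 1030 z [104.8 112.9 114.4]
wrist top [532.7   5.7] r 22.6 812 z [104.9 114.1 115.7]
```

View pics/s16.png

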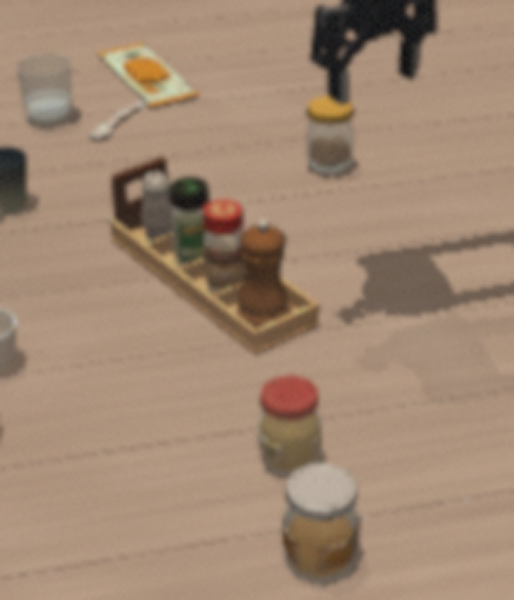

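The side view shows all four upright in their bays in the right order: salt (155,205), black (188,220), red (223,245) and mill (263,270). The squat jars haven't moved and the gripper is clear.

```bash
python3 -c "
from rig import order
print(order.sign_off())"
```

```text
the job is handed in; nothing more can be done
None
```

The salt shaker, black-lidded jar, red-lidded jar and pepper mill now stand upright in bays 1 to 4 of the cruet tray. I left the three squat jars where they were and handed the job in at about 28 s.

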